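# Snap the sample box lid shut all round

## Task

One of the two black sample boxes has a white lid whose four rim sections are still standing up. With a fingertip press each of the four sections down until it clicks shut, then move clear. Do not pick up, tip or push the box away from its place, and leave the other box and everything else on the bench as it stands.

Things in the scene. Friction and masses are not known exactly. Their poses are not given: they have to be found in the camera images.
- box: The sample box to close: black, loose, about 0.7 kg, 150 (x) x 110 (y) x 50 mm, with a white 4 mm lid (lid top 54 mm above the bench). Origin: centre of its underside, z up, x along the long sides. The lid has a fixed middle panel (86 x 46 mm), fixed corner pieces and between them four hinged rim sections, one per side, standing up about 20 degrees at the start.
- shut_box: A second box of the same kind and size, loose, its lid already shut all round (all four sections flat). Origin at the centre of its underside. Leave it alone.
- flap_front (a joint): Angle of the rim section on the box's own -x side: 0 standing up (outer edge 10 mm high), 0.35 rad down and snapped. Hinge: its inner edge, 45 mm from the box centre, 52 mm above the bench. 48 mm long, reaches 30 mm out (plus a 3 mm skirt), 4 mm thick. Resists with up to about 6 N at the press point; springs back up if let go before half-way, past it jumps down and stays.
- press_front (a point): Where to press the -x section: on its top face, 24 mm out from its hinge, mid-length (marked by a low rib). It moves with the section: about 62 mm above the bench when up, 54 mm when down.
- flap_back (a joint): Angle of the rim section on the box's own +x side: 0 standing up (outer edge 10 mm high), 0.35 rad down and snapped. Hinge: its inner edge, 45 mm from the box centre, 52 mm above the bench. 48 mm long, reaches 30 mm out (plus a 3 mm skirt), 4 mm thick. Resists with up to about 6 N at the press point; springs back up if let go before half-way, past it jumps down and stays.
- press_back (a point): Where to press the +x section: on its top face, 24 mm out from its hinge, mid-length (marked by a low rib). It moves with the section: about 62 mm above the bench when up, 54 mm when down.
- flap_left (a joint): Angle of the rim section on the box's own +y side: 0 standing up (outer edge 10 mm high), 0.35 rad down and snapped. Hinge: its inner edge, 25 mm from the box centre, 52 mm above the bench. 88 mm long, reaches 30 mm out (plus a 3 mm skirt), 4 mm thick. Resists with up to about 6 N at the press point; springs back up if let go before half-way, past it jumps down and stays.
- press_left (a point): Where to press the +y section: on its top face, 24 mm out from its hinge, mid-length (marked by a low rib). It moves with the section: about 62 mm above the bench when up, 54 mm when down.
- flap_right (a joint): Angle of the rim section on the box's own -y side: 0 standing up (outer edge 10 mm high), 0.35 rad down and snapped. Hinge: its inner edge, 25 mm from the box centre, 52 mm above the bench. 88 mm long, reaches 30 mm out (plus a 3 mm skirt), 4 mm thick. Resists with up to about 6 N at the press point; springs back up if let go before half-way, past it jumps down and stays.
- press_right (a point): Where to press the -y section: on its top face, 24 mm out from its hinge, mid-length (marked by a low rib). It moves with the section: about 62 mm above the bench when up, 54 mm when down.
- vial_a: Bystander: small amber vial with white cap, 24 mm diameter, 48 mm high, standing about 95 mm from the box centre on its +y side at the start. Origin at the centre of its underside. Loose; leave it alone.
- vial_b: Bystander: same vial, standing about 115 mm from the box centre on its -x side at the start. Origin at the centre of its underside. Loose; leave it alone.
- beaker: Bystander: glass beaker, 68 mm across, 75 mm high. Origin at the centre of its underside. Loose; leave it alone.
- reagent: Bystander: amber bottle, 60 mm across, 130 mm high. Origin at the centre of its underside. Loose; leave it alone.
- dish: Bystander: flat clear dish, 86 mm across, 15 mm high. Origin at the centre of its underside. Loose; leave it alone.
- marker: Bystander: lying marker pen, about 130 mm long, 14 mm thick, along its own x. Origin at the underside of its barrel, 43 mm from the tail end; the cap points to its +x. Loose; leave it alone.
Mind the look-alikes: they are no part of the job. What is shaped like the box but red or turquoise is not meant.

How it is judged (in metres and radians):
At the end, for the whole second after the job is handed in: All four rim sections are snapped down (joint above 0.30 of 0.35 rad); the box is at rest, flat on the bench, within 40 mm of where it began; the other box and every bystander are within 30 mm of where they began and upright (value of joint each of flap_front, flap_back, flap_left, flap_right above 0.3 rad and distance of box from where it was at the start of the episode below 0.04 m and angle between box's own z axis and vertical below 0.1 rad and height (world z) of box below 0.006 m and linear speed of box below 0.01 m/s and distance of each of shut_box, vial_a, vial_b, beaker, reagent, dish, marker from where it was at the start of the episode below 0.03 m and angle between each of vial_a, vial_b, beaker, reagent, dish, marker's own z axis and vertical below 0.2 rad); the robot touches nothing.
It fails at once if the box is lifted or tipped (height (world z) of box above 0.01 m or angle between box's own z axis and vertical above 0.2 rad).
It fails at once if the box is pushed more than 50 mm from its place (distance of box from where it was at the start of the episode above 0.05 m).
It fails at once if the shut box is moved more than 30 mm or lifted (distance of shut_box from where it was at the start of the episode above 0.03 m or height (world z) of shut_box above 0.01 m).
It fails at once if a bystander is shifted more than 30 mm or knocked over (distance of any of vial_a, vial_b, beaker, reagent, dish, marker from where it was at the start of the episode above 0.03 m or angle between any of vial_a, vial_b, beaker, reagent, dish, marker's own z axis and vertical above 0.4 rad).
It also fails if it takes over 48 s, if anything falls off the work surface, if the arm or the gripper's body presses on something with over 40 N, if the wrist force passes 120 N, or if a joint passes its speed limit or range.

## Robot

A 6-joint arm with a two-finger parallel gripper is mounted at the origin on the work surface. World frame = base frame: x ahead of the robot, y to its left, z up, the work surface at z = 0. Lengths are in m, angles in degrees, forces in N, time in s.
With the tool pointing down it reaches from about 0.4 to 0.825 m from the base axis. Payload 7 kg.
Tool frame: the origin (TCP) lies midway between the tips of the shut fingers; the grasp point (between the pads) lies 19 mm behind it; z points along the fingers, y is the line along which they close (so a half turn about z gives the same grasp; the last joint's range is limited). The gripper opens to 88 mm and grips with 3 to 60 N. Pads are 19 mm wide; open, the fingers measure 130 mm over their backs; the gripper's body (78 mm by 193 mm) begins 47 mm behind the grasp point.
Start: joints at [-47.836, 20.546, 0.682, 0, -70.136, -16.507], TCP at [0.292, -0.608, 0.227] pointing down, gripper open.
Joint ranges: [-176.03, 176.03], [-82.01, 121.73], [-58.28, 71.71], [-173.87, 95.51], [-174.79, -0.11], [-173.66, 173.66]. Speed limits (degrees/s): [136.94, 136.94, 172.46, 180, 180, 180].

## Interface

Orientations are given as [roll, pitch, yaw] about the fixed x, y, z axes, in that order (R = Rz(yaw) Ry(pitch) Rx(roll)).
In Python, from plant import r gives the robot as it stands. The module is installed in compiled form; this text tells all that it offers.
- The arm moves only by the tool play_rows, never from a script. Its argument "rows" is a list of rows, each an object with "slide": the shift along the tool's x, y, z as a fraction of full scale, a list of three; "delta_rot": the turn, a rotation vector about the tool's x, y, z as a fraction of full scale, a list of three; "fingers": the opening, from -1 (shut) to 1 (fully open). In form: [{"slide": [x, y, z], "delta_rot": [rx, ry, rz], "fingers": fingers}, ...]. A call has 1 to 8 rows; each row shifts and turns the commanded pose from where the row before left it, along the tool's axes as they then stand; what a row does not reach is not made up. Full scale, the value 1, is 0.15 m for a shift and 0.08 rad for a turn. A row lasts 1/8 s, in which the tool goes at most 62.5 mm and 10.7 degrees, less where a joint would pass 70% of its speed; a pose out of reach is approached as far as the arm can. A call with a number of a shift or a turn outside -1 to 1 is refused whole. A call with a gripper value outside its range is refused whole. The fingers move at their own pace and stop on an object; "squeeze" is the grip in N (left out, the last holds). Time passes only in rows, so rows that do not move let the fingers close. It gives the time, the measured TCP pose, the force, the opening and the grip force at its end, in the units of the state.
- r.get_state(): the state, without advancing time (a new reading comes with each control period).
- r.capture(name): name is "scene" or "top" or "wrist"; returns a dict with "image" (420x560x3 uint8, blue, green, red), "fx", "fy", "cx", "cy" (pixels), "R" (3x3) and "t" (3): a world point X has camera coordinates R X + t; the wrist camera has in their place "T_tool_cam" (4x4, takes a point from camera to tool coordinates, whose origin is the TCP and whose axes are the flange's). Camera axes: x right, y down, z forward; pixel columns grow to the right and rows downward; lengths in m; the calibration is good to about 2 mm. A picture is of the moment at which its call begins: read the wrist's pose just before it. There is no depth.
- r.close_job(): hands the job in; it is judged then, once.
The state is a dict: "time_s": time; "joints": joint angles; "qd": joint speeds; "joint_torque": joint torques, N m; "tcp_pos": TCP position; "eef_rot": TCP orientation; "contact_force": force on the tool from outside, world axes, zero at the start; "moment": the same for the moment, N m; "gripper_width": finger opening in m; "gripper_force": force on a finger pad.
Only numpy, scipy, OpenCV 4.12 (cv2) and the standard library are available. Lean on these libraries where they do the work, as an engineer would, in place of code of your own. Each camera call takes 0.05 s, during which the arm holds its last target. There are 200 camera calls.

## Working session

There is one attempt and no reset: what is moved stays moved. The work goes in short steps, Python scripts to look and compute and a tool call to move; the robot and the scene stay as the last step left them, time stands still between calls to the robot, and variables do not carry over. Pictures are saved under pics/ and viewed, at most 10 in all, crops included, and the job is handed in when it is done.

Besides the shell and the picture viewer there is one more tool, called after "Call:" as a command line: name --argument value ..., lists and objects as JSON in quotes. play_rows: Moves the arm, as the interface text tells. Shift numbers are shares of 0.15 m and turn numbers shares of 0.08 rad, none past 1 either way. Its arguments: {"type":"object","properties":{"rows":{"type":"array"},"squeeze":{"type":"number"}},"required":["rows"]}

```bash
mkdir -p pics; cat > h.py <<'E'
import numpy as np, cv2
from plant import r
def ray(c,uv,z):
    R=np.array(c["R"]);t=np.array(c["t"]).ravel()
    d=R.T@np.array([(uv[0]-c["cx"])/c["fx"],(uv[1]-c["cy"])/c["fy"],1.]);o=-R.T@t
    return o+d*(z-o[2])/d[2]
def proj(c,X):
    p=np.array(c["R"])@np.array(X)+np.array(c["t"]).ravel()
    return np.array([c["fx"]*p[0]/p[2]+c["cx"],c["fy"]*p[1]/p[2]+c["cy"]])
E
python3 - <<'E'
from h import *
import pickle
s=r.get_state();print(s)
for n in("top","scene"):
    c=r.capture(n);cv2.imwrite(f"pics/{n}0.png",c["image"]);pickle.dump(c,open(n+".pkl","wb"))
    print(n,-np.array(c["R"]).T@np.array(c["t"]).ravel(),c["fx"])
E
```

```text
{'time_s': 0.0, 'joints': array([-4.78374523e+01,  2.05911693e+01,  6.33561906e-01, -2.04374463e-02,
       -7.01360075e+01, -1.65059770e+01]), 'qd': array([ 0.02167522, -0.0478759 , -0.00207642,  0.10908533,  0.05421005,
        0.07414812]), 'joint_torque': array([-1.31945813e-03, -5.82716024e+01,  2.93043441e+01,  6.99675992e+00,
        6.81476711e-03, -1.40722004e-04]), 'tcp_pos': array([ 0.29201117, -0.60801927,  0.22562308]), 'eef_rot': array([ 1.79904784e+02, -8.17930819e-03, -1.54350383e+02]), 'contact_force': array([-0.61055066, -0.36013818, -0.5497212 ]), 'moment': array([-0.00820217,  0.01109181,  0.00529729]), 'gripper_force': 0.0, 'gripper_width': 0.08782548869435185}
top [0.39839204 0.0103898  1.24784241] 400.0750112013986
scene [ 1.06207382 -0.87270562  1.10859164] 489.01311643465584
```

View pics/top0.png

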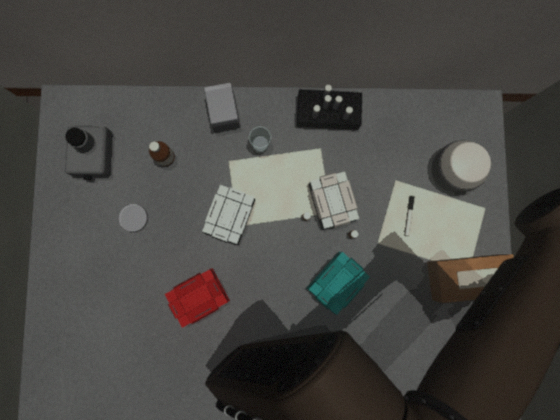

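View pics/scene0.png

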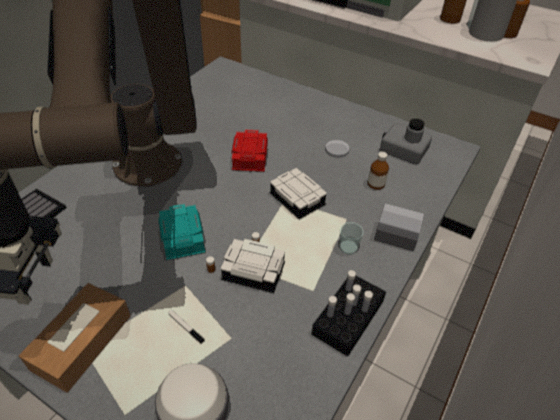

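The top view has two white-lidded boxes. The one at about (334,200) has vials at (306,216) and (354,234), so it should be the open one; the other is at about (229,214). In the scene view they are at (252,262) and (298,190). Next I measure from upscaled crops.

```bash
python3 - <<'E'
from h import *
import pickle
T=pickle.load(open("top.pkl","rb"));S=pickle.load(open("scene.pkl","rb"))
a=cv2.resize(T["image"][165:245,290:370],(560,560),interpolation=cv2.INTER_CUBIC)
cv2.imwrite("pics/c1.png",cv2.convertScaleAbs(a,alpha=1.2))
im=T["image"]
for n,(u,v) in dict(A=(334,200),va=(306,216),vb=(354,234),B=(229,214)).items(): print(n,ray(T,(u,v),0.054).round(3))
hsv=cv2.cvtColor(im,cv2.COLOR_BGR2HSV)
print(hsv[200,334],hsv[200,240],hsv[214,229],hsv[160,320],hsv[216,306])
E
```

```text
A [ 0.568 -0.183  0.054]
va [ 0.519 -0.098  0.054]
vb [ 0.466 -0.242  0.054]
B [0.523 0.133 0.054]
[ 60  10 175] [ 53  13 174] [ 53  13 177] [ 34  23 169] [ 60   7 172]
```

View pics/c1.png

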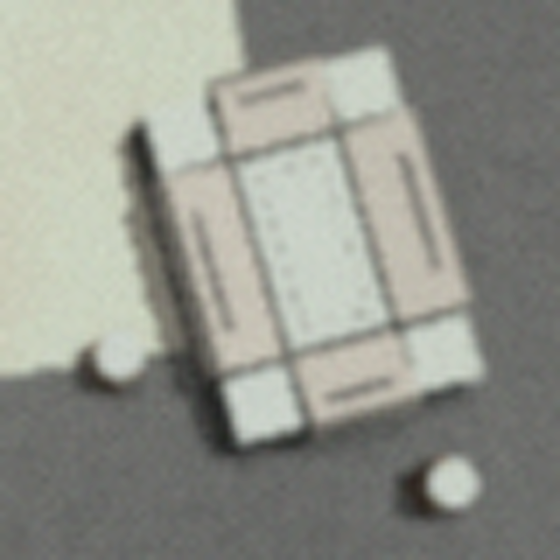

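The crop shows the box with its four cream sections and their ribs. Panel corners are at (237,160), (343,135), (390,328) and (290,352). Ribs are at (275,93), (214,270), (418,212) and (360,388), and vial caps at (118,357) and (453,484).

```bash
python3 - <<'E'
from h import *
import pickle
T=pickle.load(open("top.pkl","rb"))
g=lambda u,v,z: ray(T,(290+(u+.5)/7-.5,165+(v+.5)/7-.5),z)
P=np.array([g(*q,.054) for q in[(237,160),(343,135),(390,328),(290,352)]])
print("sides",[np.linalg.norm(P[i]-P[(i+1)%4]).round(4) for i in range(4)])
d=(P[0]-P[3]+P[1]-P[2]);yaw=np.arctan2(d[1],d[0]);C=P.mean(0);print("C",C.round(4),"yaw",np.degrees(yaw))
ex=np.array([np.cos(yaw),np.sin(yaw),0]);ey=np.array([-ex[1],ex[0],0])
for n,q in dict(back=(275,93,.063),left=(214,270,.063),right=(418,212,.063),front=(360,388,.063),va=(118,357,.048),vb=(453,484,.048)).items():
    X=g(*q);print(n,X.round(4),"box",((X-C)@ex).round(4),((X-C)@ey).round(4))
for n,o in dict(back=69*ex,front=-69*ex,left=49*ey,right=-49*ey).items(): print(n,(C+o/1000).round(4), np.linalg.norm((C+o/1000)[:2]).round(3))
E
```

```text
sides [np.float64(0.0475), np.float64(0.0862), np.float64(0.0445), np.float64(0.0863)]
C [ 0.57   -0.1849  0.054 ] yaw 13.89677038642916
back [ 0.6339 -0.1669  0.063 ] box 0.0664 0.0021
left [ 0.5569 -0.14    0.063 ] box -0.0019 0.0467
right [ 0.5826 -0.2279  0.063 ] box 0.0019 -0.0448
front [ 0.5066 -0.202   0.063 ] box -0.0656 -0.0014
va [ 0.5208 -0.1002  0.048 ] box -0.0274 0.094
vb [ 0.4668 -0.2442  0.048 ] box -0.1144 -0.0328
back [ 0.637  -0.1683  0.054 ] 0.659
front [ 0.503  -0.2014  0.054 ] 0.542
left [ 0.5582 -0.1373  0.054 ] 0.575
right [ 0.5818 -0.2324  0.054 ] 0.626
```

The measurements agree: panel 86 x 46 mm, vial_a at +y and vial_b at -x. So C is about (0.570, -0.1845) with yaw about 15°. I'll turn to yaw -165 with the fingers shut and travel above the front section.

Call:
play_rows --rows '[{"slide": [0, 0, 0], "delta_rot": [0, 0, 0.775], "fingers": -1}, {"slide": [0, 0, 0], "delta_rot": [0, 0, 0.775], "fingers": -1}, {"slide": [0, 0, 0], "delta_rot": [0, 0, 0.775], "fingers": -1}, {"slide": [-0.172, 0.188, 0], "delta_rot": [0, 0, 0], "fingers": -1}, {"slide": [-0.172, 0.188, 0], "delta_rot": [0, 0, 0], "fingers": -1}, {"slide": [-0.172, 0.188, 0], "delta_rot": [0, 0, 0], "fingers": -1}, {"slide": [-0.172, 0.188, 0], "delta_rot": [0, 0, 0], "fingers": -1}, {"slide": [-0.172, 0.188, 0], "delta_rot": [0, 0, 0], "fingers": -1}]' --squeeze 20

```text
time_s: 1.1
tcp_pos: [0.3806, -0.4376, 0.2262]
eef_rot: [180.0, -0.0, -165.0]
contact_force: [0.0, -0.1, -0.5]
gripper_width: 0.0131
gripper_force: 0.0
```

Call:
play_rows --rows '[{"slide": [-0.172, 0.188, 0], "delta_rot": [0, 0, 0], "fingers": -1}, {"slide": [-0.172, 0.188, 0], "delta_rot": [0, 0, 0], "fingers": -1}, {"slide": [-0.172, 0.188, 0], "delta_rot": [0, 0, 0], "fingers": -1}, {"slide": [-0.172, 0.188, 0], "delta_rot": [0, 0, 0], "fingers": -1}, {"slide": [-0.172, 0.188, 0], "delta_rot": [0, 0, 0], "fingers": -1}, {"slide": [-0.172, 0.188, 0], "delta_rot": [0, 0, 0], "fingers": -1}, {"slide": [-0.172, 0.188, 0], "delta_rot": [0, 0, 0], "fingers": -1}, {"slide": [0, 0, 0], "delta_rot": [0, 0, 0], "fingers": -1}]'

```text
time_s: 2.1
tcp_pos: [0.5045, -0.1995, 0.2262]
eef_rot: [180.0, -0.0, -164.8]
contact_force: [-0.1, 0.1, -0.0]
gripper_width: 0.0006
gripper_force: 0.0
```

```bash
python3 - <<'E'
from h import *
import pickle
s=r.get_state();c=r.capture("wrist");pickle.dump((s,c),open("w.pkl","wb"));print(s["tcp_pos"],s["eef_rot"],s["contact_force"],s["time_s"],s["gripper_width"]);print(np.array(c["T_tool_cam"]).round(3))
cv2.imwrite("pics/w1.png",cv2.convertScaleAbs(c["image"],alpha=1.2))
E
```

```text
[ 0.50448597 -0.19953963  0.22622919] [ 1.79979317e+02 -1.82390088e-02 -1.64840714e+02] [-0.05223076  0.09186998 -0.03035063] 2.1 0.0005791940456785948
[[ 0.001 -0.958 -0.287  0.077]
 [ 1.     0.001 -0.001 -0.001]
 [ 0.001 -0.287  0.958 -0.159]
 [ 0.     0.     0.     1.   ]]
```

View pics/w1.png

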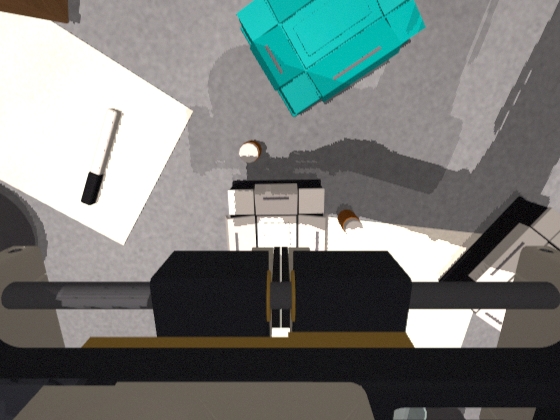

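The wrist view shows the box square to the tool: front section rib at (275,198), its seam along row 215 from column 229 to 326, and vial caps at (249,151) and (350,222). I'll turn those into points.

```bash
python3 - <<'E'
from h import *
import pickle
from scipy.spatial.transform import Rotation as Ro
s,c=pickle.load(open("w.pkl","rb"))
Rt=Ro.from_euler("xyz",s["eef_rot"],degrees=True).as_matrix();M=np.array(c["T_tool_cam"])
def W(u,v,z):
    d=Rt@M[:3,:3]@np.array([(u-c["cx"])/c["fx"],(v-c["cy"])/c["fy"],1]);o=s["tcp_pos"]+Rt@M[:3,3]
    return o+d*(z-o[2])/d[2]
C=np.array([.57,-.1845,0]);y=np.radians(15);E=np.array([[np.cos(y),np.sin(y),0],[-np.sin(y),np.cos(y),0]])
for n,q in dict(rib=(275,198,.063),seamL=(229,215,.054),seamR=(326,215,.054),vb=(249,151,.048),cornL=(232,186,.054),cornR=(323,184,.054)).items():
    X=W(*q);print(n,X.round(4),"box",(E@(X-C)).round(4))
E
```

```text
rib [ 0.5098 -0.2059  0.063 ] box [-0.0637 -0.005 ]
seamL [ 0.5458 -0.252   0.054 ] box [-0.0408 -0.059 ]
seamR [ 0.5161 -0.1427  0.054 ] box [-0.0413  0.0543]
vb [ 0.4689 -0.2471  0.048 ] box [-0.1139 -0.0343]
cornL [ 0.5113 -0.2561  0.054 ] box [-0.0753 -0.054 ]
cornR [ 0.4819 -0.1572  0.054 ] box [-0.078   0.0492]
```

Wrist and top agree to a few mm, so I take C' = (0.572, -0.1856). Descending on the front section.

Call:
play_rows --rows '[{"slide": [0, -0.027, 0.26], "delta_rot": [0, 0, 0], "fingers": -1}, {"slide": [0, 0, 0.26], "delta_rot": [0, 0, 0], "fingers": -1}, {"slide": [0, 0, 0.26], "delta_rot": [0, 0, 0], "fingers": -1}, {"slide": [0, 0, 0.26], "delta_rot": [0, 0, 0], "fingers": -1}, {"slide": [0, 0, 0], "delta_rot": [0, 0, 0], "fingers": -1}]'

```text
time_s: 2.78
tcp_pos: [0.5024, -0.206, 0.0682]
eef_rot: [179.9, -0.3, -165.1]
contact_force: [-0.2, -0.2, 1.2]
gripper_width: 0.0006
gripper_force: 0.0
```

Call:
play_rows --rows '[{"slide": [0, 0, 0.03], "delta_rot": [0, 0, 0], "fingers": -1}, {"slide": [0, 0, 0.02], "delta_rot": [0, 0, 0], "fingers": -1}, {"slide": [0, 0, 0.02], "delta_rot": [0, 0, 0], "fingers": -1}, {"slide": [0, 0, 0], "delta_rot": [0, 0, 0], "fingers": -1}]'

```text
time_s: 3.28
tcp_pos: [0.5049, -0.2056, 0.061]
eef_rot: [-180.0, 0.1, -165.0]
contact_force: [-1.5, -1.2, 3.4]
gripper_width: 0.0007
gripper_force: 1.3
```

In contact at 3.4 N. Pressing on in small steps.

Call:
play_rows --rows '[{"slide": [0, 0, 0.015], "delta_rot": [0, 0, 0], "fingers": -1}, {"slide": [0, 0, 0.015], "delta_rot": [0, 0, 0], "fingers": -1}, {"slide": [0, 0, 0], "delta_rot": [0, 0, 0], "fingers": -1}]'

```text
time_s: 3.65
tcp_pos: [0.5047, -0.2052, 0.0553]
eef_rot: [180.0, -0.0, -165.0]
contact_force: [0.9, -0.0, 0.1]
gripper_width: 0.0003
gripper_force: 0.0
```

Call:
play_rows --rows '[{"slide": [0, 0, 0.01], "delta_rot": [0, 0, 0], "fingers": -1}, {"slide": [0, 0, 0], "delta_rot": [0, 0, 0], "fingers": -1}]'

```text
time_s: 3.9
tcp_pos: [0.505, -0.2053, 0.0542]
eef_rot: [-180.0, 0.0, -165.0]
contact_force: [0.2, 0.4, 2.7]
gripper_width: 0.0007
gripper_force: 1.4
```

Front snapped: the force fell to about 0 at 55 mm, then rose again on the flat lid. Now the back section.

Call:
play_rows --rows '[{"slide": [0, 0, -0.27], "delta_rot": [0, 0, 0], "fingers": -1}, {"slide": [-0.23, 0.01, 0], "delta_rot": [0, 0, 0], "fingers": -1}, {"slide": [-0.23, 0, 0], "delta_rot": [0, 0, 0], "fingers": -1}, {"slide": [-0.23, 0, 0], "delta_rot": [0, 0, 0], "fingers": -1}, {"slide": [-0.23, 0, 0], "delta_rot": [0, 0, 0], "fingers": -1}, {"slide": [0, 0, 0], "delta_rot": [0, 0, 0], "fingers": -1}, {"slide": [0, 0, 0.17], "delta_rot": [0, 0, 0], "fingers": -1}, {"slide": [0, 0, 0], "delta_rot": [0, 0, 0], "fingers": -1}]'

```text
time_s: 4.9
tcp_pos: [0.6356, -0.1682, 0.0671]
eef_rot: [179.9, -0.2, -165.0]
contact_force: [-0.0, -0.4, -0.6]
gripper_width: 0.0003
gripper_force: 0.0
```

Call:
play_rows --rows '[{"slide": [0, 0, 0.03], "delta_rot": [0, 0, 0], "fingers": -1}, {"slide": [0, 0, 0.02], "delta_rot": [0, 0, 0], "fingers": -1}, {"slide": [0, 0, 0.02], "delta_rot": [0, 0, 0], "fingers": -1}, {"slide": [0, 0, 0.015], "delta_rot": [0, 0, 0], "fingers": -1}, {"slide": [0, 0, 0], "delta_rot": [0, 0, 0], "fingers": -1}]'

```text
time_s: 5.52
tcp_pos: [0.6369, -0.1682, 0.0557]
eef_rot: [180.0, -0.1, -165.0]
contact_force: [0.1, 0.7, -0.1]
gripper_width: 0.0003
gripper_force: 0.0
```

Call:
play_rows --rows '[{"slide": [0, 0, 0.013], "delta_rot": [0, 0, 0], "fingers": -1}, {"slide": [0, 0, 0], "delta_rot": [0, 0, 0], "fingers": -1}]'

```text
time_s: 5.78
tcp_pos: [0.6374, -0.1683, 0.0543]
eef_rot: [180.0, -0.0, -165.0]
contact_force: [-0.1, -0.3, 1.4]
gripper_width: 0.0007
gripper_force: 0.9
```

Back is down. Rising, turning 90° and going above the left section.

Call:
play_rows --rows '[{"slide": [0, 0, -0.4], "delta_rot": [0, 0, 0], "fingers": -1}, {"slide": [0, 0, 0], "delta_rot": [0, 0, -0.982], "fingers": -1}, {"slide": [0, 0, 0], "delta_rot": [0, 0, -0.982], "fingers": -1}, {"slide": [0, 0, 0], "delta_rot": [0, 0, -0.982], "fingers": -1}, {"slide": [0, 0, 0], "delta_rot": [0, 0, -0.982], "fingers": -1}, {"slide": [0, 0, 0], "delta_rot": [0, 0, -0.982], "fingers": -1}, {"slide": [0, 0, 0], "delta_rot": [0, 0, -0.982], "fingers": -1}, {"slide": [0, 0, 0], "delta_rot": [0, 0, -0.982], "fingers": -1}]'

```text
time_s: 6.78
tcp_pos: [0.6375, -0.1682, 0.1141]
eef_rot: [180.0, -0.0, -133.4]
contact_force: [0.6, 0.7, -0.2]
gripper_width: 0.0005
gripper_force: 0.0
```

Call:
play_rows --rows '[{"slide": [0, 0, 0], "delta_rot": [0, 0, -0.982], "fingers": -1}, {"slide": [0, 0, 0], "delta_rot": [0, 0, -0.982], "fingers": -1}, {"slide": [0, 0, 0], "delta_rot": [0, 0, -0.982], "fingers": -1}, {"slide": [0, 0, 0], "delta_rot": [0, 0, -0.982], "fingers": -1}, {"slide": [0, 0, 0], "delta_rot": [0, 0, -0.982], "fingers": -1}, {"slide": [0, 0, 0], "delta_rot": [0, 0, -0.982], "fingers": -1}, {"slide": [0, 0, 0], "delta_rot": [0, 0, -0.982], "fingers": -1}, {"slide": [0, 0, 0], "delta_rot": [0, 0, -0.982], "fingers": -1}]'

```text
time_s: 7.78
tcp_pos: [0.6375, -0.1682, 0.1141]
eef_rot: [180.0, 0.0, -97.3]
contact_force: [0.8, -0.0, 0.3]
gripper_width: 0.0005
gripper_force: 0.0
```

Call:
play_rows --rows '[{"slide": [0, 0, 0], "delta_rot": [0, 0, -0.982], "fingers": -1}, {"slide": [0, 0, 0], "delta_rot": [0, 0, -0.982], "fingers": -1}, {"slide": [0, 0, 0], "delta_rot": [0, 0, -0.982], "fingers": -1}, {"slide": [0, 0, 0], "delta_rot": [0, 0, -0.982], "fingers": -1}, {"slide": [0, 0, 0], "delta_rot": [0, 0, -0.982], "fingers": -1}, {"slide": [-0.164, 0.226, 0], "delta_rot": [0, 0, 0], "fingers": -1}, {"slide": [-0.164, 0.226, 0], "delta_rot": [0, 0, 0], "fingers": -1}, {"slide": [0, 0, 0], "delta_rot": [0, 0, 0], "fingers": -1}]'

```text
time_s: 8.78
tcp_pos: [0.5569, -0.1376, 0.1146]
eef_rot: [180.0, 0.0, -75.0]
contact_force: [1.0, -0.3, 1.6]
gripper_width: 0.0005
gripper_force: 0.0
```

```bash
python3 - <<'E'
from h import *
s=r.get_state();print(s["tcp_pos"],s["eef_rot"],s["time_s"])
c=r.capture("scene");cv2.imwrite("pics/s2.png",cv2.convertScaleAbs(cv2.resize(c["image"][180:340,150:360],(735,560),interpolation=cv2.INTER_CUBIC),alpha=1.2))
E
```

```text
[ 0.55685863 -0.13758054  0.11456512] [ 1.79961977e+02  4.20670286e-02 -7.49591791e+01] 8.775
```

View pics/s2.png

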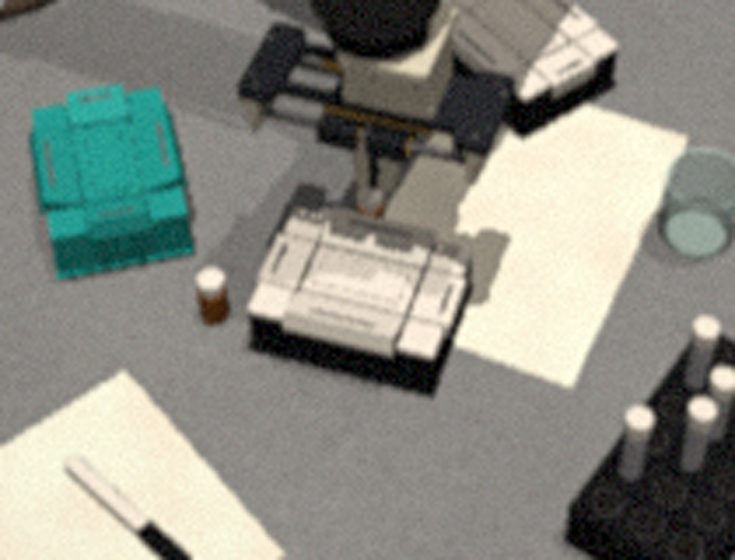

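The picture shows the front section (275,265) and the back one (445,295) lying flush. Left (380,235) and right (340,325) still stand up, and the vials stand. Now press left.

Call:
play_rows --rows '[{"slide": [0, 0, 0.15], "delta_rot": [0, 0, 0], "fingers": -1}, {"slide": [0, 0, 0.15], "delta_rot": [0, 0, 0], "fingers": -1}, {"slide": [0, 0, 0], "delta_rot": [0, 0, 0], "fingers": -1}]'

```text
time_s: 9.2
tcp_pos: [0.5588, -0.1385, 0.0677]
eef_rot: [179.8, 0.0, -75.0]
contact_force: [-0.3, 0.5, 1.2]
gripper_width: 0.0006
gripper_force: 0.0
```

Call:
play_rows --rows '[{"slide": [0, 0, 0.03], "delta_rot": [0, 0, 0], "fingers": -1}, {"slide": [0, 0, 0.02], "delta_rot": [0, 0, 0], "fingers": -1}, {"slide": [0, 0, 0.02], "delta_rot": [0, 0, 0], "fingers": -1}, {"slide": [0, 0, 0.015], "delta_rot": [0, 0, 0], "fingers": -1}, {"slide": [0, 0, 0], "delta_rot": [0, 0, 0], "fingers": -1}]'

```text
time_s: 9.82
tcp_pos: [0.5593, -0.1383, 0.0565]
eef_rot: [180.0, -0.0, -75.0]
contact_force: [-0.5, -0.1, 0.7]
gripper_width: 0.0007
gripper_force: 0.0
```

Call:
play_rows --rows '[{"slide": [0, 0, 0.013], "delta_rot": [0, 0, 0], "fingers": -1}, {"slide": [0, 0, 0], "delta_rot": [0, 0, 0], "fingers": -1}]'

```text
time_s: 10.07
tcp_pos: [0.5593, -0.1383, 0.0545]
eef_rot: [180.0, 0.0, -75.0]
contact_force: [0.3, 0.5, 0.4]
gripper_width: 0.0005
gripper_force: 0.0
```

Left appears snapped. On to right.

Call:
play_rows --rows '[{"slide": [0, 0, -0.27], "delta_rot": [0, 0, 0], "fingers": -1}, {"slide": [0.218, 0, 0], "delta_rot": [0, 0, 0], "fingers": -1}, {"slide": [0.218, 0, 0], "delta_rot": [0, 0, 0], "fingers": -1}, {"slide": [0.218, 0, 0], "delta_rot": [0, 0, 0], "fingers": -1}, {"slide": [0, 0, 0], "delta_rot": [0, 0, 0], "fingers": -1}, {"slide": [0, 0, 0.17], "delta_rot": [0, 0, 0], "fingers": -1}, {"slide": [0, 0, 0], "delta_rot": [0, 0, 0], "fingers": -1}]'

```text
time_s: 10.95
tcp_pos: [0.5831, -0.2323, 0.0679]
eef_rot: [179.8, 0.1, -75.0]
contact_force: [0.1, -0.3, -0.8]
gripper_width: 0.0003
gripper_force: 0.0
```

Call:
play_rows --rows '[{"slide": [0, 0, 0.03], "delta_rot": [0, 0, 0], "fingers": -1}, {"slide": [0, 0, 0.02], "delta_rot": [0, 0, 0], "fingers": -1}, {"slide": [0, 0, 0.02], "delta_rot": [0, 0, 0], "fingers": -1}, {"slide": [0, 0, 0.015], "delta_rot": [0, 0, 0], "fingers": -1}, {"slide": [0, 0, 0], "delta_rot": [0, 0, 0], "fingers": -1}]'

```text
time_s: 11.58
tcp_pos: [0.5845, -0.2327, 0.0566]
eef_rot: [180.0, 0.0, -75.0]
contact_force: [0.1, -0.2, 0.7]
gripper_width: 0.0006
gripper_force: 0.0
```

Call:
play_rows --rows '[{"slide": [0, 0, 0.013], "delta_rot": [0, 0, 0], "fingers": -1}, {"slide": [0, 0, 0], "delta_rot": [0, 0, 0], "fingers": -1}]'

```text
time_s: 11.82
tcp_pos: [0.5847, -0.2329, 0.0547]
eef_rot: [180.0, 0.0, -75.0]
contact_force: [-0.4, -0.4, -0.2]
gripper_width: 0.0004
gripper_force: 0.0
```

Call:
play_rows --rows '[{"slide": [0, 0, -0.3], "delta_rot": [0, 0, 0], "fingers": -1}, {"slide": [0, 0, -0.3], "delta_rot": [0, 0, 0], "fingers": -1}, {"slide": [0, 0, -0.3], "delta_rot": [0, 0, 0], "fingers": -1}, {"slide": [0, 0, -0.3], "delta_rot": [0, 0, 0], "fingers": -1}, {"slide": [0, 0, 0], "delta_rot": [0, 0, 0], "fingers": -1}]'

```text
time_s: 12.45
tcp_pos: [0.5868, -0.2335, 0.2396]
eef_rot: [-179.6, -0.2, -75.0]
contact_force: [-0.5, -0.1, -1.0]
gripper_width: 0.0
gripper_force: 0.0
```

```bash
python3 - <<'E'
from h import *
s=r.get_state();print(s["tcp_pos"],s["time_s"])
c=r.capture("scene");cv2.imwrite("pics/s3.png",cv2.convertScaleAbs(cv2.resize(c["image"][180:340,150:360],(735,560),interpolation=cv2.INTER_CUBIC),alpha=1.2))
E
```

```text
[ 0.58684607 -0.2335049   0.23956507] 12.45
```

View pics/s3.png

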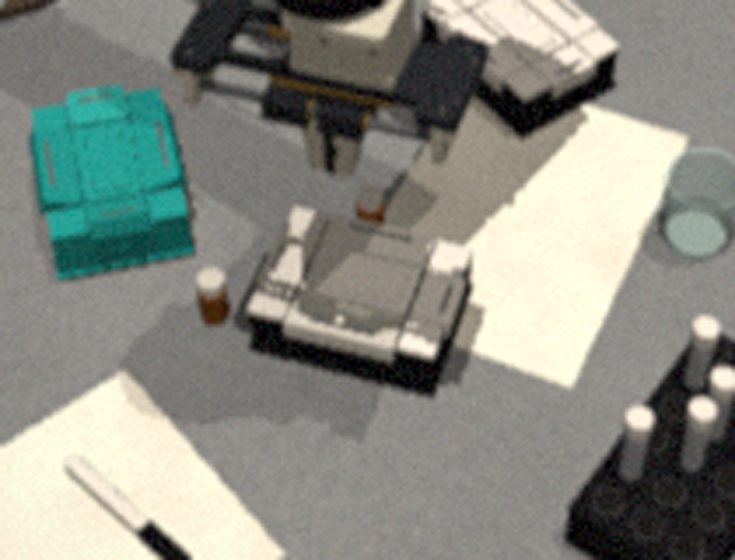

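The shadow makes the right section (340,330) hard to judge. I'll move the arm aside and look again.

Call:
play_rows --rows '[{"slide": [0.25, 0.2, 0], "delta_rot": [0, 0, 0], "fingers": -1}, {"slide": [0.25, 0.2, 0], "delta_rot": [0, 0, 0], "fingers": -1}, {"slide": [0.25, 0.2, 0], "delta_rot": [0, 0, 0], "fingers": -1}, {"slide": [0.25, 0.2, 0], "delta_rot": [0, 0, 0], "fingers": -1}, {"slide": [0.25, 0, 0], "delta_rot": [0, 0, 0], "fingers": -1}, {"slide": [0.25, 0, 0], "delta_rot": [0, 0, 0], "fingers": -1}, {"slide": [0, 0, 0], "delta_rot": [0, 0, 0], "fingers": -1}]'

```text
time_s: 13.38
tcp_pos: [0.5265, -0.4831, 0.2317]
eef_rot: [179.8, 0.2, -75.1]
contact_force: [0.1, 0.4, -0.9]
gripper_width: 0.0002
gripper_force: 0.0
```

```bash
python3 - <<'E'
from h import *
import pickle
S0=pickle.load(open("scene.pkl","rb"))["image"]
s=r.get_state();print(s["tcp_pos"],s["time_s"])
c=r.capture("scene")["image"]
f=lambda i:cv2.resize(i[220:300,190:300],(550,400),interpolation=cv2.INTER_CUBIC)
t=r.capture("top")["image"]
g=cv2.resize(t[165:245,290:370],(250,250),interpolation=cv2.INTER_CUBIC)
o=np.zeros((600,800,3),np.uint8);o[:300,:412]=cv2.resize(f(S0),(412,300));o[300:,:412]=cv2.resize(f(c),(412,300));o[300:550,430:680]=g
cv2.imwrite("pics/s4.png",o)
E
```

```text
[ 0.52648961 -0.48309509  0.23168333] 13.375
```

View pics/s4.png

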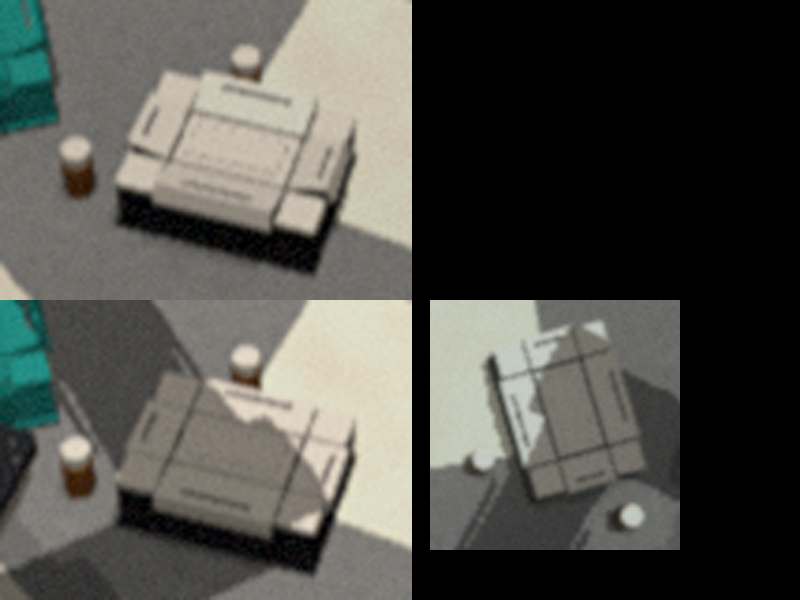

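Before (top) and after (bottom): front, back and left are now flush with the corners. The right rib moved from row 187 to row 200, at column 215. I'll check that shift against the calibration.

```bash
python3 - <<'E'
from h import *
import pickle
S=pickle.load(open("scene.pkl","rb"))
C=np.array([.5715,-.185,0]);y=np.radians(15);ey=np.array([-np.sin(y),np.cos(y),0])
f=lambda X:((proj(S,X)-[190,220])*3.75).round(1)
for n,s in(("right",-1),("left",1)):
    print(n,"up",f(C+s*.0475*ey+[0,0,.063]),"down",f(C+s*.049*ey+[0,0,.055]))
E
```

```text
right up [210.5 189.7] down [210.1 198.1]
left up [253.8  92.7] down [254.5  98.2]
```

The observed ribs, right at row 200 and left at row 100, match the predicted "down" rows of 198 and 98, so all four are shut. Handing in.

```bash
python3 -c "
from plant import r
print(r.close_job())"
```

```text
the job is handed in; nothing more can be done
None
```

I pressed all four rim sections down, moved the arm clear and handed the job in at about 13.5 s; the last images show all four flush and the box and both vials in place, but the hand-in gave no verdict back.

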